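Put the charcoal station in order

TASK

Class is over: put the charcoal station in order. Slide its clear cover fully back, lay each charcoal stick on the bench in the loading tray and feed them one behind the other into the clear tube until all are wholly past the mouth, then slide the cover fully forward again over the empty tray; the pointed cork sanding block goes flat and square into its pocket beside the tray. Do not knock over or push about the other things on the bench.

Things in the scene. Friction and masses are not known exactly. Their poses are not given: they have to be found in the camera images.
- stick1: jumbo charcoal stick: near-black square bar 72 x 26 x 26 mm, about 70 g, with a paper band round it; lies flat. Origin at its middle (13 mm up as it lies), x along its length. All sticks are alike; from three to five are present, the others are absent
- stick2: jumbo charcoal stick: near-black square bar 72 x 26 x 26 mm, about 70 g, with a paper band round it; lies flat. Origin at its middle (13 mm up as it lies), x along its length. All sticks are alike; from three to five are present, the others are absent
- stick3: jumbo charcoal stick: near-black square bar 72 x 26 x 26 mm, about 70 g, with a paper band round it; lies flat. Origin at its middle (13 mm up as it lies), x along its length. All sticks are alike; from three to five are present, the others are absent
- stick4: jumbo charcoal stick: near-black square bar 72 x 26 x 26 mm, about 70 g, with a paper band round it; lies flat. Origin at its middle (13 mm up as it lies), x along its length. All sticks are alike; from three to five are present, the others are absent
- stick5: jumbo charcoal stick: near-black square bar 72 x 26 x 26 mm, about 70 g, with a paper band round it; lies flat. Origin at its middle (13 mm up as it lies), x along its length. All sticks are alike; from three to five are present, the others are absent
- block: pointed cork sanding block, 28 mm thick, about 110 g, lying flat: a rectangle 80 mm (x) by 52 mm (y), its +x end drawn out to a right-angled point 26 mm further. Origin on the underside below the rectangle's middle (point at x = +66, square end at x = -40 mm), z up; grip it across the 52 mm
- station: charcoal station, fixed: plywood board 545 x 205 x 12 mm (x = -255 to +290, y = -50 to +155 mm) with a clear square tube along x, an open loading tray before the tube's mouth and a pocket for the block left of the tray. Origin at table level under the tube's axis, 115 mm beyond the mouth; x runs along the tube from mouth to closed end (away from the robot), y left, z up
- tray (a point): middle of the loading tray's floor (= board top, 12 mm above the table). A channel 33 mm wide inside, 130 mm long (x = -65 to +65 mm from here, the last being the tube's mouth), with rims 10 mm high and 4 mm thick at both sides and 10 mm high at its front end. Axes as the station
- mouth (a point): middle of the tube's mouth at floor level, level with the tray floor. Tube inside: 33 wide, 34 high, 380 mm deep along +x: five sticks end to end (360 mm) and 20 mm to spare. Walls 4 mm. The 3 mm roof is cut back 30 mm from the mouth as a thumb notch: a fingertip from above can push a tail up to 25 mm past the mouth. Sliding takes a few newtons. Axes as the station
- pocket (a point): middle of the floor (= board top, 12 mm above the table) of the block's pocket; the block's origin belongs here when seated. Five-sided outline of the block with 2.5 mm clearance all round, rims 10 mm high, 6 mm thick; its point looks along +x. Axes as the station
- cover (a joint): clear sleeve, 160 mm long, 50 mm wide, telescoping over the tube along the station's x: 0 = fully forward, closed over tray and thumb notch; 0.156 m = fully back (away from the robot), tray and notch open. Slides with about 1.5 N of friction and stays where it is left; its top is 53 mm above the table
- cover_knob (a point): middle of the dark wooden knob on the sleeve's top: a bar 14 mm (x) by 40 mm (y), 22 mm high, its middle 64 mm above the table; moves with the sleeve. Axes as the station
- jar: glass jar with black cap, 42 mm across, 50 mm high; bystander, origin under its middle
- tape: roll of masking tape lying flat, 90 mm across, 24 mm high; bystander, origin under its middle
- bottle1: grey paint bottle, 34 mm across, 90 mm high; bystander, origin under its middle
- bottle2: blue paint bottle, 34 mm across, 90 mm high; bystander, origin under its middle
- bottle3: red paint bottle, 38 mm across, 85 mm high; bystander, origin under its middle
- cup: white mixing cup, 70 mm across, 70 mm high; bystander, origin under its middle
- brush: paint brush 200 mm long lying flat; bystander, origin near its middle
Mind the look-alikes: they are no part of the job. What is shaped like the stick3 but yellow is not meant.

How it is judged:
By the outcome, as a careful person would: the job done as asked, in the order asked, and still so for the second after the job is handed in, with the robot touching nothing.
Of stick1, stick2, stick3, stick4, stick5 only 3 to 5 are there at a start; the rules pass over those that are not, and their reading is None.
At some moment in a run one of stick1, stick2, stick3, stick4, stick5, block may be knocked a few centimetres aside while the robot is not near it.
Once in a run the grip may slacken for a moment while it holds something.
It also fails if it takes over 210 s, if anything falls off the work surface, if the arm or the gripper's body presses on something with over 40 N, if the wrist force passes 120 N, or if a joint passes its speed limit or range.

ROBOT

A 7-joint arm with a two-finger parallel gripper is mounted at the origin on the work surface. World frame = base frame: x ahead of the robot, y to its left, z up, the work surface at z = 0. Lengths are in m, angles in rad, forces in N, time in s.
With the tool pointing down it reaches from about 0.425 to 0.95 m from the base axis. Payload 16.7 kg.
Tool frame: the origin (TCP) lies at the very end of the fingers, on their centre line; the grasp point (between the pads) lies 19 mm behind it; z points along the fingers, y is the line along which they close (so a half turn about z gives the same grasp; the last joint's range is limited). The gripper opens to 94 mm and grips with 3 to 60 N. Pads are 16 mm wide; open, the fingers measure 119 mm over their backs; the gripper's body (75 mm by 177 mm) begins 78 mm behind the grasp point.
Start: joints at [-1.391, 0.426, 0.074, 1.606, -0.034, 1.111, -0.067], TCP at [0.219, 0.639, 0.205] pointing down, gripper open.
Joint ranges: [-2.85, 2.85], [-0.5, 2.14], [-1.23, 1.37], [0.21, 2.46], [-1.02, 4.16], [0.16, 2.05], [-2.73, 2.73]. Speed limits (rad/s): [1.89, 1.89, 2.39, 2.39, 3.01, 3.01, 3.01].

INTERFACE

Orientations are given as a rotation vector (axis times angle).
In Python, from rig import bot gives the robot as it stands.
- The arm moves only by the shell command python3 -m jog 'ROWS' [OPENING] [FORCE]. ROWS is JSON, a list of rows, each an object of numbers: "x", "y", "z": the shift along the tool's x, y, z in cm; "turn": the turn about the tool's z in rad. A call has 1 to 5 rows; each row shifts and turns the commanded pose from where the row before left it, along the tool's axes as they then stand; what a row does not reach is not made up. A row lasts 1/8 s, in which the tool goes at most 62.5 mm and 10.7 degrees, less where a joint would pass 70% of its speed; a pose out of reach is approached as far as the arm can. A call is refused whole if a number of a shift passes 6.25 or a number of a turn 0.188, either way. A call with a gripper value outside its range is refused whole. OPENING is the finger opening in cm, from 0 to 9.4, set as the call begins (- or left out, the last holds). The fingers move at their own pace and stop on an object; FORCE is the grip in N (left out, the last holds). Time passes only in rows, so rows that do not move let the fingers close. It gives the time, the measured TCP pose, the force, the opening and the grip force at its end, in the units of the state.
- bot.get_obs(): the state, without advancing time (a new reading comes with each control period).
- bot.grab_frame(name): name is "scene" or "top" or "wrist"; returns (picture, depth): 400x640x3 uint8, red, green, blue; 400x640 float32, m along the optical axis (not along the pixel's ray), 0 where there is no reading.
- bot.get_calibration(name): a dict with "K" (3x3 intrinsics, pixels), "origin" and "attitude" of the camera in the world. Camera axes: x right, y up, looking along -z (the intrinsics and any distortion apply to the point x, -y, -z); pixel columns grow to the right and rows downward; lengths in m; the calibration is good to about 2 mm. A picture is of the moment at which its call begins: read the wrist's pose just before it. get_calibration takes no time and is no camera call; for the wrist camera it gives the pose at the moment of the call.
- bot.finish_job(): hands the job in; it is judged then, once.
The state is a dict: "time_s": time; "qpos": joint angles; "qd": joint speeds; "effort": joint torques, N m; "tool_pos": TCP position; "tcp_rot": TCP orientation; "wrist_force": force on the tool from outside, world axes, zero at the start; "torque": the same for the moment, N m; "opening": opening from 0.0 (shut) to 1.0 (fully open); "finger_force": force on a finger pad.
Only numpy, scipy, OpenCV 4.12 (cv2) and the standard library are available. Lean on these libraries where they do the work, as an engineer would, in place of code of your own. Each camera call takes 0.05 s, during which the arm holds its last target. There are 200 camera calls.

## Working session

There is one attempt and no reset: what is moved stays moved. The work goes in short steps, Python scripts to look and compute and a shell command to move; the robot and the scene stay as the last step left them, time stands still between calls to the robot, and variables do not carry over. Pictures are saved under pics/ and viewed, at most 14 in all, crops included, and the job is handed in when it is done.

```bash
ls; mkdir -p pics; cat > h.py <<'E'
import numpy as np, cv2
from rig import bot
def save(n,img): cv2.imwrite('pics/'+n+'.png',img[:,:,::-1])
def cal(n):
    c=bot.get_calibration(n); A=np.array(c['attitude']); 
    if A.shape!=(3,3):
        from scipy.spatial.transform import Rotation as R
        A=R.from_rotvec(A).as_matrix() if A.size==3 else R.from_quat(A).as_matrix()
    return np.array(c['K']),np.array(c['origin']),A
def ray(c,u,v,z):
    K,o,A=c
    d=A@np.array([(u-K[0,2])/K[0,0],-(v-K[1,2])/K[1,1],-1.])
    return o+d*(z-o[2])/d[2]
def proj(c,p):
    K,o,A=c; q=A.T@(np.array(p)-o); return K[0,2]-K[0,0]*q[0]/q[2], K[1,2]+K[1,1]*q[1]/q[2]
E
python3 - <<'E'
from h import *
print(bot.get_obs())
for n in('scene','top','wrist'):
    print(n,bot.get_calibration(n))
    p,d=bot.grab_frame(n); save(n+'0',p); np.save(n+'_d.npy',d); np.save(n+'_p.npy',p)
E
```

```text
pics
{'time_s': 0.0, 'qpos': array([-1.39050356,  0.42670101,  0.07384829,  1.60660441, -0.03408007,
        1.11079937, -0.06712642]), 'qd': array([ 0.00032993, -0.0003752 ,  0.00024257, -0.00055061,  0.00199721,
       -0.00041774, -0.00013932]), 'effort': array([-3.31461160e-04, -9.35783458e+01,  3.66663069e+00, -4.54195762e+01,
       -4.87837312e-02,  1.98686012e-02,  1.03635316e-04]), 'tool_pos': array([0.21848924, 0.63819928, 0.20479737]), 'tcp_rot': array([-5.15748882e-01, -3.09886748e+00,  1.96211124e-03]), 'wrist_force': array([0.28375851, 0.22775114, 0.24029552]), 'torque': array([0.00952954, 0.08720298, 0.00125649]), 'finger_force': 0.0, 'opening': 0.9979777160191441}
scene {'K': array([[378.76840939,   0.        , 321.42828105],
       [  0.        , 378.76840939, 196.90651875],
       [  0.        ,   0.        ,   1.        ]]), 'origin': array([ 1.2670261 , -0.28342793,  0.66620171]), 'attitude': array([0.7707039 , 0.53922801, 1.17953224])}
top {'K': array([[370.13700964,   0.        , 317.89288477],
       [  0.        , 370.13700964, 199.33198966],
       [  0.        ,   0.        ,   1.        ]]), 'origin': array([ 0.44680618, -0.06388666,  1.30152653]), 'attitude': array([ 0.06985378, -0.08032613, -1.59099522])}
wrist {'K': array([[350.47709118,   0.        , 319.92271689],
       [  0.        , 350.47709118, 200.23829687],
       [  0.        ,   0.        ,   1.        ]]), 'origin': array([0.15675057, 0.6590319 , 0.38512286]), 'attitude': array([-0.19961818, -0.13977565,  1.23541782])}
```

View pics/top0.png

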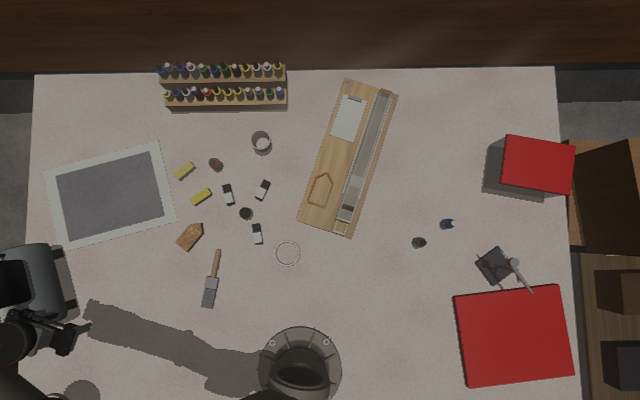

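View pics/scene0.png

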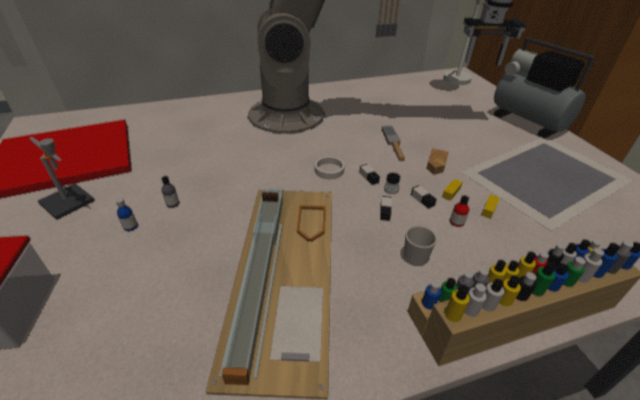

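The top view shows three dark sticks near (228,194), (262,189) and (257,234), the block near (190,236), and the station board from (348,80) to (352,238) with the cover knob near (349,208). The yellow bars are decoys, and the jar sits between the sticks at (246,213).

```bash
cat >> h.py <<'E'
def rects(mask,c,z,amin,amax):
    out=[]
    cs,_=cv2.findContours(mask.astype(np.uint8),cv2.RETR_EXTERNAL,cv2.CHAIN_APPROX_NONE)
    for k in cs:
        if not amin<cv2.contourArea(k)<amax: continue
        P=np.array([ray(c,u,v,z)[:2] for u,v in k[:,0,:]],np.float32)*1000
        (x,y),(w,h),a=cv2.minAreaRect(P)
        if w<h: w,h,a=h,w,a+90
        out.append(dict(px=k[:,0].mean(0).round().tolist(),c=(round(x,1),round(y,1)),wh=(round(w),round(h)),yaw=round((a+90)%180-90,1)))
    return out
E
python3 - <<'E'
from h import *
p=np.load('top_p.npy'); c=cal('top')
hsv=cv2.cvtColor(p,cv2.COLOR_RGB2HSV)
wood=((hsv[...,0]>8)&(hsv[...,0]<25)&(hsv[...,1]>70)&(hsv[...,2]>90))
roi=np.zeros(p.shape[:2],bool); roi[75:245,290:405]=1
m=cv2.morphologyEx((wood&roi).astype(np.uint8),cv2.MORPH_CLOSE,np.ones((9,9)))
print('board',rects(m,c,.012,1000,1e6))
roi=np.zeros(p.shape[:2],bool); roi[150:265,160:290]=1
dark=(hsv[...,2]<70)&roi
print('dark',rects(dark,c,.026,20,900))
cork=wood&roi&(np.arange(640)<210)[None,:]
print('cork',rects(cork,c,.028,100,900))
crop=cv2.resize(p[70:250,290:410],None,fx=3.3,fy=3.3,interpolation=cv2.INTER_CUBIC)
crop2=cv2.resize(p[150:265,165:285],None,fx=3.3,fy=3.3,interpolation=cv2.INTER_CUBIC)
save('crop',np.hstack([crop,np.pad(crop2,((0,crop.shape[0]-crop2.shape[0]),(0,0),(0,0)))]))
from scipy.spatial.transform import Rotation as R
print(R.from_rotvec(bot.get_obs()['tcp_rot']).as_matrix().round(3))
E
```

```text
board [{'px': [347.0, 158.0], 'c': (723.9, -183.7), 'wh': (549, 203), 'yaw': -19.9}]
dark [{'px': [256.0, 228.0], 'c': (476.1, 140.9), 'wh': (28, 24), 'yaw': 88.8}, {'px': [245.0, 213.0], 'c': (526.8, 178.5), 'wh': (35, 34), 'yaw': -0.2}, {'px': [227.0, 188.0], 'c': (614.6, 241.8), 'wh': (28, 27), 'yaw': -77.0}, {'px': [265.0, 184.0], 'c': (624.6, 107.8), 'wh': (27, 25), 'yaw': -27.0}]
cork [{'px': [190.0, 235.0], 'c': (456.0, 365.6), 'wh': (103, 51), 'yaw': -39.9}]
[[-0.946  0.324 -0.   ]
 [ 0.324  0.946 -0.001]
 [-0.    -0.001 -1.   ]]
```

View pics/crop.png

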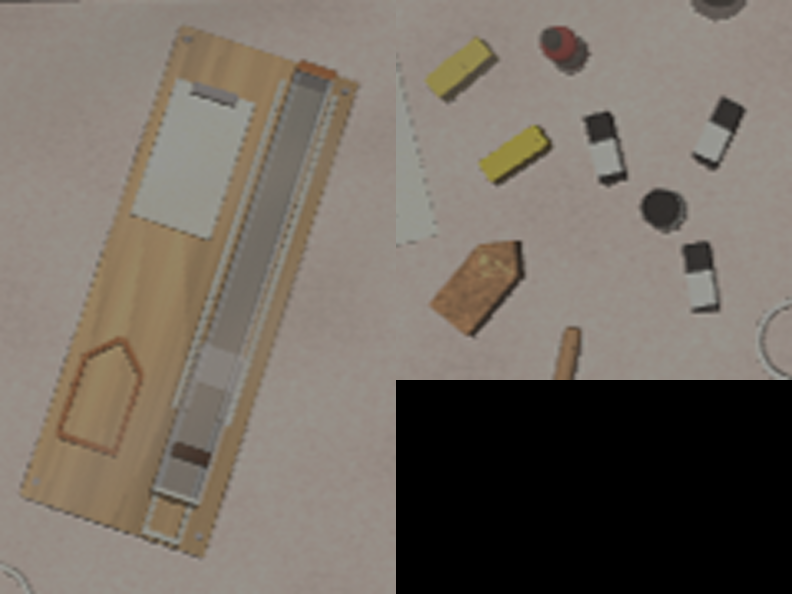

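```bash
R='see below'
python3 -m jog '[{"x":-4.2,"y":-3.5,"z":-1.5},{"x":-4.2,"y":-3.5,"z":-1.5},{"x":-4.2,"y":-3.5,"z":-1.5},{"x":-4.2,"y":-3.5,"z":-1.5},{"x":-4.2,"y":-3.5,"z":-1.5}]'
python3 -m jog '[{"x":-4.2,"y":-3.5,"z":-1.5},{"x":-4.2,"y":-3.5,"z":-1.5},{"x":-4.2,"y":-3.5,"z":-1.5},{"x":-4.2,"y":-3.5,"z":-1.5},{"x":-4.2,"y":-3.5,"z":-1.5}]'
python3 -m jog '[{"turn":0.18},{"turn":0.18},{"turn":0.18},{"turn":0.18},{"turn":0.18}]'
python3 -m jog '[{"turn":0.18},{"turn":0.18},{"turn":0.18},{"turn":0.15},{"z":0}]'
cat >> h.py <<'E'
from scipy.spatial.transform import Rotation as Rot
def tool():
    o=bot.get_obs(); M=Rot.from_rotvec(o['tcp_rot']).as_matrix(); return o['tool_pos'],M
def yaw(): # world angle of tool y, deg
    _,M=tool(); return np.degrees(np.arctan2(M[1,1],M[0,1]))
def go(x,y,z,yw=None):
    "mm; prints tool shift in cm (at present yaw) and turn to yw deg"
    p,M=tool(); d=M.T@(np.array([x,y,z])/1000-p)*100
    print('tcp',(p*1000).round(1),'yaw',round(yaw(),1),'shift cm',d.round(2),'| turn',None if yw is None else round(np.radians((yaw()-yw+90)%180-90),3))
E
python3 - <<'E'
from h import *
p,d=bot.grab_frame('wrist'); save('w1',p); np.save('w1p.npy',p);np.save('w1d.npy',d)
import pickle; pickle.dump(cal('wrist'),open('w1c','wb'))
print(tool(),cal('wrist'),bot.get_obs()['qpos'])
E
```

```text
(array([0.21852747, 0.63837442, 0.20505119]), array([[-9.46111953e-01,  3.23839676e-01, -1.91951951e-04],
       [ 3.23839727e-01,  9.46111663e-01, -7.42502127e-04],
       [-5.88436687e-05, -7.64651805e-04, -9.99999706e-01]])) (array([[350.47709118,   0.        , 319.92271689],
       [  0.        , 350.47709118, 200.23829687],
       [  0.        ,   0.        ,   1.        ]]), array([0.15677217, 0.65908688, 0.38531948]), array([[ 0.32399177, -0.92163465, -0.21358581],
       [ 0.94605811,  0.31518727,  0.07504024],
       [-0.00184016, -0.226377  ,  0.97403802]])) [-1.39053486  0.42649914  0.07388475  1.60633687 -0.03409127  1.11078316
 -0.06707331]validation failed for argument at $[0]...
validation failed for argument at $[0]...
validation failed for argument at $[0]...
validation failed for argument at $[0]...
```

View pics/w1.png

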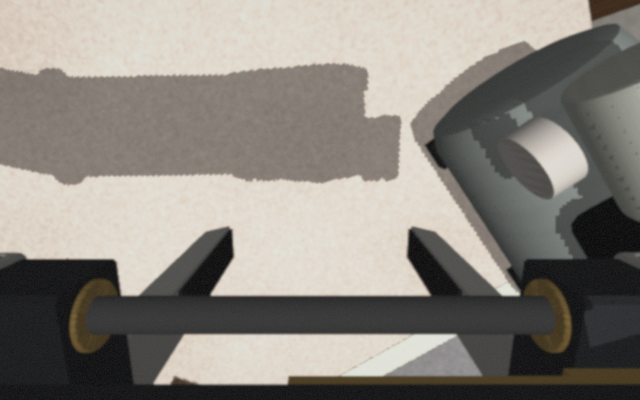

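The view shows only the bare bench, the compressor and the fingers; the move was refused because a row needs all four keys.

```bash
python3 -m jog '[{"x":-4.2,"y":-3.5,"z":-1.5,"turn":0},{"x":-4.2,"y":-3.5,"z":-1.5,"turn":0},{"x":-4.2,"y":-3.5,"z":-1.5,"turn":0},{"x":-4.2,"y":-3.5,"z":-1.5,"turn":0},{"x":-4.2,"y":-3.5,"z":-1.5,"turn":0}]' &&
python3 -m jog '[{"x":-4.2,"y":-3.5,"z":-1.5,"turn":0},{"x":-4.2,"y":-3.5,"z":-1.5,"turn":0},{"x":-4.2,"y":-3.5,"z":-1.5,"turn":0},{"x":-4.2,"y":-3.5,"z":-1.5,"turn":0},{"x":-4.2,"y":-3.5,"z":-1.5,"turn":0}]' &&
python3 -m jog '[{"x":0,"y":0,"z":0,"turn":0.18},{"x":0,"y":0,"z":0,"turn":0.18},{"x":0,"y":0,"z":0,"turn":0.18},{"x":0,"y":0,"z":0,"turn":0.18},{"x":0,"y":0,"z":0,"turn":0.18}]' &&
python3 -m jog '[{"x":0,"y":0,"z":0,"turn":0.18},{"x":0,"y":0,"z":0,"turn":0.18},{"x":0,"y":0,"z":0,"turn":0.18},{"x":0,"y":0,"z":0,"turn":0.15},{"x":0,"y":0,"z":0,"turn":0}]'
python3 - <<'E'
from h import *
import pickle; pickle.dump(cal('wrist'),open('w1c','wb'))
p,d=bot.grab_frame('wrist'); save('w2',p); np.save('w1p.npy',p);np.save('w1d.npy',d)
print(tool(),yaw(),cal('wrist')[1],bot.get_obs()['qpos'])
E
```

```text
time_s: 0.82
tool_pos: [0.3613, 0.4033, 0.281]
tcp_rot: [-0.516, -3.099, -0.0]
wrist_force: [1.8, 1.1, -0.4]
opening: 0.999
finger_force: 0.0
time_s: 1.45
tool_pos: [0.5032, 0.1697, 0.3561]
tcp_rot: [0.516, 3.099, 0.001]
wrist_force: [0.5, 0.1, 0.8]
opening: 0.998
finger_force: 0.0
time_s: 2.08
tool_pos: [0.5025, 0.1714, 0.3554]
tcp_rot: [-1.82, -2.561, 0.0]
wrist_force: [-0.7, 0.1, -0.4]
opening: 0.999
finger_force: 0.0
time_s: 2.7
tool_pos: [0.5025, 0.1714, 0.3554]
tcp_rot: [-2.573, -1.803, 0.0]
wrist_force: [-0.6, 0.3, 0.1]
opening: 1.0
finger_force: 0.0
(array([0.50251984, 0.17141156, 0.35542491]), array([[ 3.38715491e-01,  9.40888834e-01, -1.35815730e-04],
       [ 9.40888838e-01, -3.38715501e-01, -6.00129730e-05],
       [-1.02468429e-04, -1.07460181e-04, -9.99999989e-01]])) -19.798634871650894 [0.52460263 0.23229877 0.53569382] [-0.8944257   0.07474915  0.48003619  1.74465485 -0.03551196  1.33090479
 -0.75263935]
```

View pics/w2.png

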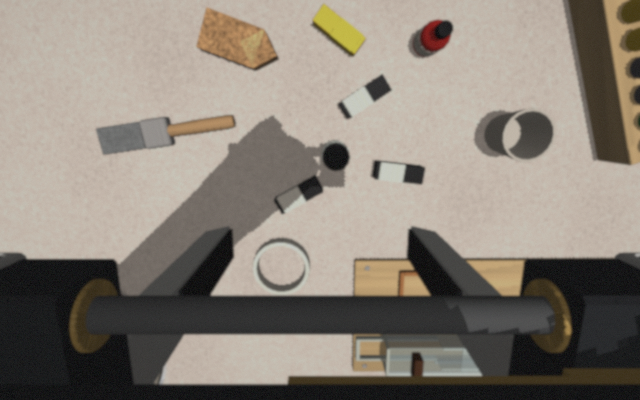

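The wrist view shows sticks at (365,97), (398,172) and (298,195) with the jar at (335,156), the block at (237,40), and the yellow decoy at (338,30). I'll measure them from depth.

```bash
cat >> h.py <<'E'
def cloud(c,d):
    K,o,A=c; v,u=np.mgrid[0:d.shape[0],0:d.shape[1]]
    q=np.stack([(u-K[0,2])/K[0,0]*d,-(v-K[1,2])/K[1,1]*d,-d],-1)
    P=q@A.T+o; P[d==0]=np.nan; return P*1000
def blobs(c,d,zlo,zhi,box,amin=60,erode=False):
    "top-face rects of things with height zlo..zhi mm in world box (x0,x1,y0,y1)"
    P=cloud(c,d); m=(P[...,2]>zlo)&(P[...,2]<zhi)&(P[...,0]>box[0])&(P[...,0]<box[1])&(P[...,1]>box[2])&(P[...,1]<box[3])
    n,L=cv2.connectedComponents(m.astype(np.uint8),connectivity=4)
    for i in range(1,n):
        k=L==i
        if k.sum()<amin: continue
        Q=P[k]; (x,y),(w,h),a=cv2.minAreaRect(Q[:,:2].astype(np.float32))
        if w<h: w,h,a=h,w,a+90
        v,u=np.nonzero(k)
        print('px',u.mean().round(),v.mean().round(),'c',round(x,1),round(y,1),'mean',Q.mean(0).round(1),'wh',round(w,1),round(h,1),'yaw',round((a+90)%180-90,1))
E
python3 - <<'E'
from h import *
import pickle; c=pickle.load(open('w1c','rb')); d=np.load('w1d.npy')
P=cloud(c,d); print('table',P[130,60:90:10],P[100,300])
blobs(c,d,20,33,(380,800,60,480))
c=cal('top'); d=np.load('top_d.npy'); print('top'); blobs(c,d,20,33,(380,800,60,480),20)
d=np.load('top_d.npy')
P=cloud(c,d); print('station heights'); 
for v in range(200,236,3): print(v,[ (round(float(z))) for z in P[v,330:365:2,2]])
E
```

```text
table [[152.77768685 349.04800709   0.8435629 ]
 [167.64887169 343.68782216   2.02404901]
 [181.66424029 338.59630046   1.970544  ]] [505.94365971 266.73248913   1.96103816]
px 338.0 29.0 c 587.5 333.3 mean [587.3 332.9  26.9] wh 72.3 27.1 yaw -56.6
px 234.0 40.0 c 456.1 364.2 mean [451.6 367.8  29. ] wh 106.1 52.3 yaw -39.5
px 419.0 47.0 c 685.9 275.5 mean [683.3 274.7  26.5] wh 36.2 13.0 yaw -74.8
px 364.0 97.0 c 592.8 238.7 mean [592.8 238.7  27.2] wh 71.8 26.3 yaw 13.4
px 493.0 133.0 c 751.9 126.8 mean [749.1 129.4  26.7] wh 52.6 17.5 yaw 68.0
px 525.0 135.0 c 787.8 111.5 mean [791.3 110.1  26.6] wh 52.2 23.1 yaw 65.4
px 223.0 122.0 c 391.8 273.9 mean [392.2 274.7  21. ] wh 23.5 9.6 yaw -1.6
px 398.0 173.0 c 606.5 119.0 mean [605.9 119.8  27.1] wh 72.0 26.8 yaw -26.5
px 298.0 195.0 c 454.9 137.9 mean [455.4 138.5  27.2] wh 71.8 26.6 yaw 8.6
px 281.0 245.0 c 403.4 72.9 mean [403.2  73.6  24.5] wh 48.1 11.8 yaw -20.1
top
px 183.0 170.0 c 680.7 392.7 mean [680.2 392.5  27.3] wh 72.0 27.6 yaw -52.7
px 262.0 190.0 c 606.2 120.7 mean [605.9 120.   27.9] wh 71.0 27.2 yaw -26.2
px 227.0 194.0 c 593.0 239.7 mean [592.  239.2  27.6] wh 71.6 27.3 yaw 11.4
px 200.0 196.0 c 588.0 334.2 mean [588.  333.7  27.5] wh 72.3 26.5 yaw -57.2
px 189.0 236.0 c 455.7 366.6 mean [451.7 368.8  28.9] wh 105.2 53.2 yaw -40.3
px 256.0 234.0 c 454.8 139.7 mean [454.8 139.4  27.9] wh 71.1 26.8 yaw 10.1
px 276.0 249.0 c 404.1 74.1 mean [401.9  74.8  25.5] wh 47.0 11.5 yaw -20.8
px 217.0 253.0 c 391.8 276.2 mean [391.1 276.3  22.1] wh 20.6 14.2 yaw -17.3
station heights
200 [9, 16, 16, 14, 17, 10, 56, 58, 52, 58, 60, 57, 57, 53, 16, 14, 12, 0]
203 [14, 16, 14, 14, 13, 11, 57, 55, 55, 55, 57, 55, 56, 54, 15, 16, 13, 6]Traceback (most recent call last):
  File "<stdin>", line 8, in <module>
ValueError: cannot convert float NaN to integer
```

```bash
python3 -m jog '[{"x":-5.2,"y":2.2,"z":0,"turn":0},{"x":-5.2,"y":2.2,"z":0,"turn":0},{"x":-5.2,"y":2.2,"z":0,"turn":0},{"x":-5.2,"y":2.2,"z":0,"turn":0},{"x":-5.2,"y":2.2,"z":0,"turn":0}]' 1.0 20 >/dev/null&&
python3 -m jog '[{"x":-5.2,"y":2.2,"z":0,"turn":0},{"x":0,"y":0,"z":0,"turn":0},{"x":0,"y":0,"z":0,"turn":0}]'
python3 - <<'E'
from h import *
import pickle; c=cal('wrist'); pickle.dump(c,open('w2c','wb'))
p,d=bot.grab_frame('wrist'); save('w3',p); np.save('w2p.npy',p);np.save('w2d.npy',d)
print(tool()[0],yaw())
P=cloud(c,d)
print('knob'); blobs(c,d,66,90,(400,900,-300,-50),20)
print('rims'); blobs(c,d,18,30,(380,900,-300,50),20)
print('sleeve'); blobs(c,d,46,62,(380,900,-300,50),20)
E
```

```text
time_s: 3.75
tool_pos: [0.5199, -0.1666, 0.3553]
tcp_rot: [-2.571, -1.805, 0.0]
wrist_force: [0.2, 0.8, 0.5]
opening: 0.186
finger_force: 0.0
[ 0.52006984 -0.16590745  0.35531452] -19.82778520986193
knob
px 333.0 168.0 c 536.2 -172.1 mean [ 536.3 -171.4   75.9] wh 40.2 13.5 yaw 70.5
rims
px 203.0 67.0 c 411.6 15.7 mean [414.2  14.   24. ] wh 75.7 26.0 yaw 48.8
px 355.0 86.0 c 607.8 -86.1 mean [602.9 -81.7  22.9] wh 121.8 67.2 yaw -19.9
px 382.0 146.0 c 612.7 -173.1 mean [ 612.7 -173.1   20.7] wh 82.6 0.3 yaw -19.8
px 466.0 149.0 c 727.9 -219.3 mean [ 727.8 -219.3   20.9] wh 122.5 0.4 yaw -19.8
px 552.0 149.0 c 844.1 -261.2 mean [ 843.9 -261.1   22.8] wh 118.4 0.3 yaw -19.8
px 281.0 164.0 c 471.1 -149.0 mean [ 465.7 -147.    23.1] wh 42.6 40.1 yaw -19.9
sleeve
px 445.0 165.0 c 695.7 -230.0 mean [ 682.9 -223.9   51.8] wh 429.5 50.6 yaw -19.9
```

View pics/w3.png

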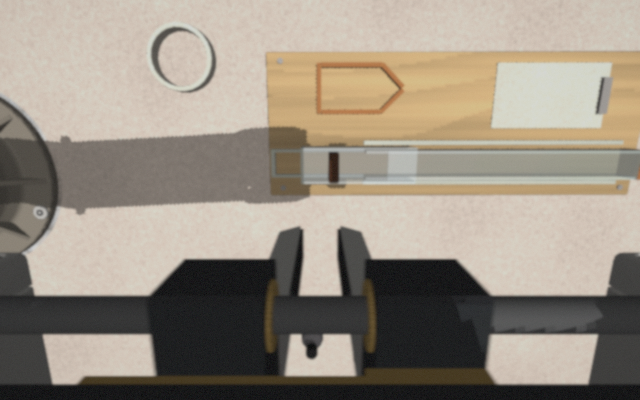

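```bash
python3 -m jog '[{"x":0,"y":1.7,"z":5,"turn":0},{"x":0,"y":0,"z":5,"turn":0},{"x":0,"y":0,"z":5,"turn":0},{"x":0,"y":0,"z":5,"turn":0},{"x":0,"y":0,"z":0,"turn":0}]' 5 15 >/dev/null&&
python3 -m jog '[{"x":0,"y":0,"z":3,"turn":0},{"x":0,"y":0,"z":3,"turn":0},{"x":0,"y":0,"z":3.9,"turn":0},{"x":0,"y":0,"z":0,"turn":0},{"x":0,"y":0,"z":0,"turn":0}]' &&
python3 -m jog '[{"x":0,"y":0,"z":0,"turn":0},{"x":0,"y":0,"z":0,"turn":0},{"x":0,"y":0,"z":0,"turn":0},{"x":0,"y":0,"z":0,"turn":0},{"x":0,"y":0,"z":0,"turn":0}]' 0.5 15
python3 - <<'E'
from h import *
go(645,-212,56,-19.9)
E
```

```text
time_s: 5.05
tool_pos: [0.5373, -0.1728, 0.0588]
tcp_rot: [2.572, 1.802, 0.003]
wrist_force: [0.1, 0.8, 0.2]
opening: 0.533
finger_force: 0.0
time_s: 5.68
tool_pos: [0.536, -0.1728, 0.0566]
tcp_rot: [2.573, 1.802, 0.0]
wrist_force: [-0.6, 0.6, 5.4]
opening: 0.149
finger_force: 15.0
tcp [ 536.  -172.8   56.6] yaw -20.0 shift cm [ 0.04 11.58  0.06] | turn -0.002
```

```bash
python3 -m jog '[{"x":0,"y":2,"z":0,"turn":0},{"x":0,"y":2.5,"z":0,"turn":0},{"x":0,"y":2.5,"z":0,"turn":0},{"x":0,"y":2.5,"z":0,"turn":0},{"x":0,"y":1.2,"z":0,"turn":0}]' &&
python3 -m jog '[{"x":0,"y":0.4,"z":0,"turn":0},{"x":0,"y":0.3,"z":0,"turn":0},{"x":0,"y":0,"z":0,"turn":0},{"x":0,"y":0,"z":0,"turn":0}]' &&
python3 -m jog '[{"x":0,"y":0.3,"z":0,"turn":0},{"x":0,"y":0.2,"z":0,"turn":0},{"x":0,"y":0,"z":0,"turn":0},{"x":0,"y":0,"z":0,"turn":0}]'
```

```text
time_s: 6.3
tool_pos: [0.6376, -0.2094, 0.0566]
tcp_rot: [2.573, 1.802, 0.001]
wrist_force: [-1.8, 3.1, 9.7]
opening: 0.152
finger_force: 15.0
time_s: 6.8
tool_pos: [0.6434, -0.2115, 0.0567]
tcp_rot: [2.573, 1.802, 0.001]
wrist_force: [3.2, 2.6, 4.2]
opening: 0.15
finger_force: 15.0
time_s: 7.3
tool_pos: [0.6458, -0.2123, 0.0565]
tcp_rot: [-2.57, -1.8, 0.002]
wrist_force: [-12.0, 8.7, 18.4]
opening: 0.145
finger_force: 15.0
```

```bash
python3 -m jog '[{"x":0,"y":0,"z":0,"turn":0},{"x":0,"y":0,"z":0,"turn":0},{"x":0,"y":0,"z":-3,"turn":0},{"x":0,"y":0,"z":-5,"turn":0},{"x":0,"y":0,"z":-5,"turn":0}]' 8.4 30
python3 - <<'E'
from h import *
go(455,138,180,9.5)
E
```

```text
time_s: 7.92
tool_pos: [0.6473, -0.2137, 0.1876]
tcp_rot: [-2.574, -1.801, 0.002]
wrist_force: [0.4, -0.3, -0.4]
opening: 0.646
finger_force: 0.0
tcp [ 647.3 -213.7  187.6] yaw -20.0 shift cm [ 26.45 -30.11   0.76] | turn -0.515
```

```bash
python3 -m jog '[{"x":3.8,"y":-4.3,"z":0,"turn":0},{"x":3.8,"y":-4.3,"z":0,"turn":0},{"x":3.8,"y":-4.3,"z":0,"turn":0},{"x":3.8,"y":-4.3,"z":0,"turn":0},{"x":3.8,"y":-4.3,"z":0,"turn":0}]' >/dev/null&&
python3 -m jog '[{"x":3.8,"y":-4.3,"z":0,"turn":0},{"x":3.7,"y":-4.3,"z":0,"turn":0},{"x":0,"y":0,"z":0,"turn":-0.172},{"x":0,"y":0,"z":0,"turn":-0.172},{"x":0,"y":0,"z":0,"turn":-0.172}]' >/dev/null
python3 -m jog '[{"x":0,"y":0,"z":0,"turn":0},{"x":0,"y":0,"z":0,"turn":0}]'
python3 - <<'E'
from h import *
c=cal('wrist'); p,d=bot.grab_frame('wrist'); save('w4',p)
blobs(c,d,20,33,(380,800,60,420),100)
go(455,138,6,9.2)
E
```

```text
time_s: 9.43
tool_pos: [0.4555, 0.1383, 0.1864]
tcp_rot: [2.034, 2.394, -0.0]
wrist_force: [0.1, -1.1, 0.8]
opening: 0.893
finger_force: 0.0
px 510.0 17.0 c 597.4 319.1 mean [596.7 315.4  26.6] wh 38.2 28.8 yaw -56.4
px 273.0 26.0 c 391.0 275.2 mean [389.6 275.5  20.8] wh 22.8 10.7 yaw -7.8
px 589.0 81.0 c 687.0 276.5 mean [684.  274.9  26.7] wh 37.9 16.6 yaw -78.9
px 481.0 105.0 c 593.2 238.5 mean [591.8 238.3  27. ] wh 73.0 26.6 yaw 13.5
px 386.0 153.0 c 516.8 178.6 mean [513.7 180.1  23.5] wh 40.6 19.9 yaw 72.2
px 320.0 185.0 c 455.4 138.0 mean [454.7 138.5  27.2] wh 71.7 26.8 yaw 9.0
px 463.0 227.0 c 606.9 118.8 mean [605. 120.  27.] wh 73.0 26.5 yaw -26.6
px 602.0 239.0 c 754.0 132.4 mean [749.1 130.1  26.5] wh 51.6 16.2 yaw 54.7
px 261.0 238.0 c 404.1 72.8 mean [404.3  73.6  24.4] wh 49.6 11.4 yaw -24.7
tcp [455.6 138.4 186.4] yaw 9.4 shift cm [-0.03 -0.06 18.04] | turn 0.003
```

```bash
python3 -m jog '[{"x":0,"y":0,"z":5,"turn":0},{"x":0,"y":0,"z":5,"turn":0},{"x":0,"y":0,"z":5,"turn":0},{"x":0,"y":0,"z":3,"turn":0},{"x":0,"y":0,"z":0,"turn":0}]' >/dev/null&&
python3 -m jog '[{"x":0,"y":0,"z":0,"turn":0},{"x":0,"y":0,"z":0,"turn":0},{"x":0,"y":0,"z":0,"turn":0},{"x":0,"y":0,"z":0,"turn":0}]' 6.5 30 &&
python3 -m jog '[{"x":0,"y":0,"z":-5,"turn":0},{"x":0,"y":0,"z":-5,"turn":0},{"x":0,"y":0,"z":0,"turn":0.172},{"x":0,"y":0,"z":0,"turn":0.172},{"x":0,"y":0,"z":0,"turn":0.17}]'
python3 - <<'E'
from h import *
go(517,-165.5,106,-19.9)
E
```

```text
time_s: 10.6
tool_pos: [0.4564, 0.139, 0.0078]
tcp_rot: [2.028, 2.398, 0.004]
wrist_force: [-0.8, -1.0, 9.6]
opening: 0.761
finger_force: 30.0
time_s: 11.22
tool_pos: [0.4556, 0.1389, 0.1074]
tcp_rot: [-2.576, -1.797, -0.003]
wrist_force: [-0.1, -0.6, -0.7]
opening: 0.762
finger_force: 30.0
tcp [455.6 138.9 107.4] yaw -20.2 shift cm [-26.45  16.28   0.1 ] | turn -0.005
```

```bash
python3 -m jog '[{"x":-4.4,"y":2.7,"z":0,"turn":0},{"x":-4.4,"y":2.7,"z":0,"turn":0},{"x":-4.4,"y":2.7,"z":0,"turn":0},{"x":-4.4,"y":2.7,"z":0,"turn":0},{"x":-4.4,"y":2.7,"z":0,"turn":0}]' >/dev/null&&
python3 -m jog '[{"x":-4.4,"y":2.7,"z":0,"turn":0},{"x":0,"y":0,"z":0,"turn":0},{"x":0,"y":0,"z":0,"turn":0},{"x":0,"y":0,"z":0,"turn":0}]'
python3 - <<'E'
from h import *
go(517,-165.3,20,-19.9)
c=cal('wrist'); p,d=bot.grab_frame('wrist'); 
cv2.imwrite('pics/w5.png',p[:,:,::-1])
P=cloud(c,d)
print('rims'); blobs(c,d,19,27,(380,720,-280,50),30)
print('held'); blobs(c,d,105,140,(440,600,-230,-100),30)
E
```

```text
time_s: 12.35
tool_pos: [0.5182, -0.1633, 0.1067]
tcp_rot: [-2.57, -1.807, -0.001]
wrist_force: [0.2, 0.2, -1.2]
opening: 0.765
finger_force: 30.0
tcp [ 518.2 -163.3  106.7] yaw -19.8 shift cm [-0.24 -0.04  8.67] | turn 0.002
rims
px 90.0 37.0 c 406.6 4.7 mean [408.2   3.4  23.9] wh 57.3 16.3 yaw 28.4
px 395.0 57.0 c 608.9 -86.1 mean [604.6 -81.   22.8] wh 122.5 68.5 yaw -19.9
px 336.0 187.0 c 583.3 -183.4 mean [ 534.3 -154.5   23. ] wh 276.9 39.0 yaw -18.2
px 422.0 227.0 c 586.7 -208.1 mean [ 587.3 -207.6   23.2] wh 45.0 2.3 yaw -19.2
held
px 319.0 248.0 c 517.9 -163.8 mean [ 518.7 -160.7  125. ] wh 95.8 27.7 yaw -20.1
```

View pics/w5.png

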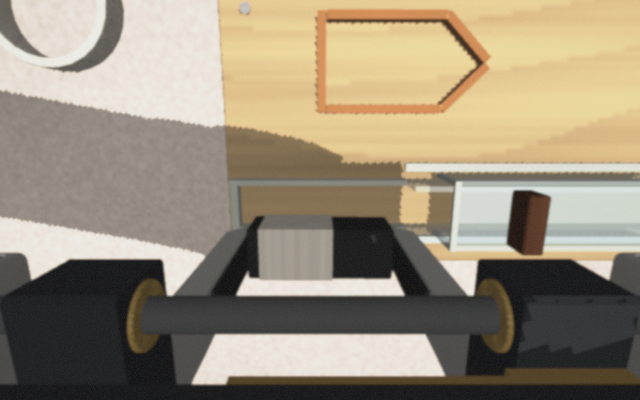

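The stick is held level over the tray, whose left rim runs along row 183 from col 235 to 455. The sleeve is back, with its knob at (528,222). I'll check the lateral fit against the rim.

```bash
cat >> h.py <<'E'
O=np.array([689.4,-227.8]); th=np.radians(-19.9)
def st(P): # world mm -> station xy
    d=np.asarray(P)[...,:2]-O; return np.stack([d[...,0]*np.cos(th)+d[...,1]*np.sin(th),-d[...,0]*np.sin(th)+d[...,1]*np.cos(th)],-1)
def un(x,y): return O+np.array([x*np.cos(th)-y*np.sin(th),x*np.sin(th)+y*np.cos(th)])
E
python3 - <<'E'
from h import *
c=cal('wrist'); p,d=bot.grab_frame('wrist'); P=cloud(c,d); S=st(P)
z=P[...,2]
m=(z>19.5)&(z<27)&(S[...,0]>-235)&(S[...,0]<-130)&(abs(S[...,1])<30)
print('rim lat',np.percentile(S[m][:,1],[2,20,50,80,98]).round(1),m.sum())
m=(z>19.5)&(z<27)&(abs(S[...,1])<30)&(S[...,0]<-235)&(S[...,0]>-260); print('front rim',np.percentile(S[m],[2,50,98],axis=0).round(1).tolist())
m=(z>105)&(z<140)&(abs(S[...,0]+178)<25); print('stick lat',np.percentile(S[m][:,1],[1,50,99]).round(1))
m=(z>18)&(z<27)&(S[...,1]>40)&(S[...,0]>-200); q=S[m]; print('pocket',q.min(0),q.max(0),np.percentile(q,[1,99],axis=0))
for x in(-135,-110,-90): 
  r=q[abs(q[:,0]-x)<2][:,1]; print(x,np.histogram(r,bins=np.arange(40,130,3))[0])
r=q[abs(q[:,1]-85)<4][:,0]; print(np.sort(r)[::25].round(1))
E
```

```text
rim lat [17.2 18.1 19.4 20.6 21.2] 821
front rim [[-252.7, -16.8], [-248.7, 5.4], [-236.5, 21.0]]
stick lat [-10.9   5.2  15.3]
pocket [-185.1867703    71.56947634] [-63.36541898 140.23632382] [[-185.1690374    71.66714541]
 [ -66.07496745  139.65571199]]
-135 [ 0  0  0  0  0  0  0  0  0  0 12 27  5  0  0  0  0  0  0  0  0  0  0  0
  0  0  0  0  0]
-110 [ 0  0  0  0  0  0  0  0  0  0 10 25  8  0  0  0  0  0  0  0  0  0  0  0
  0  0  0  0  0]
-90 [ 0  0  0  0  0  0  0  0  0  0  0  9 28 22 18  1  0  0  0  0  0  0  0  0
  0  0  0  0  6]
[-185.2 -183.7 -182.3 -180.8  -89.9  -87.3  -85.5  -84.1  -82.3  -80.1]
```

```bash
python3 -m jog '[{"x":-0.15,"y":0,"z":4,"turn":0},{"x":0,"y":0,"z":3,"turn":0},{"x":0,"y":0,"z":1.4,"turn":0},{"x":0,"y":0,"z":0,"turn":0},{"x":0,"y":0,"z":0,"turn":0}]' &&
python3 -m jog '[{"x":0,"y":0,"z":0,"turn":0},{"x":0,"y":0,"z":0,"turn":0},{"x":0,"y":0,"z":-3,"turn":0},{"x":0,"y":0,"z":-3,"turn":0}]' 8.4 30 &&
python3 -m jog '[{"x":0,"y":-6,"z":0,"turn":0},{"x":0,"y":0,"z":0,"turn":0},{"x":0,"y":0,"z":0,"turn":0},{"x":0,"y":0,"z":0,"turn":0},{"x":0,"y":0,"z":0,"turn":0}]' 0 30
python3 - <<'E'
from h import *
c=cal('wrist'); p,d=bot.grab_frame('wrist'); save('w6',p)
P=cloud(c,d); S=st(P); z=P[...,2]; m=(z>32)&(z<42)&(S[...,0]<-125)&(S[...,0]>-245)&(abs(S[...,1])<25)
print(np.percentile(S[m],[1,50,99],axis=0).round(1).tolist(),m.sum(),z[m].mean()); print(st(tool()[0]*1000),tool()[0],yaw())
E
```

```text
time_s: 13.08
tool_pos: [0.5182, -0.1663, 0.0235]
tcp_rot: [2.571, 1.804, 0.001]
wrist_force: [0.0, -0.1, -0.1]
opening: 0.762
finger_force: 30.0
time_s: 13.58
tool_pos: [0.5174, -0.1664, 0.0834]
tcp_rot: [-2.572, -1.804, 0.001]
wrist_force: [0.3, 0.4, -0.7]
opening: 0.894
finger_force: 0.0
time_s: 14.2
tool_pos: [0.4616, -0.1462, 0.0824]
tcp_rot: [2.571, 1.804, -0.001]
wrist_force: [0.5, 0.0, -0.1]
opening: 0.398
finger_force: 0.0
[[-217.9, -13.9], [-181.5, 0.8], [-147.4, 12.4]] 4136 38.98211101773913
[-242.1403577    -0.83820862] [ 0.46143299 -0.14616853  0.08238802] -19.8979879621276
```

View pics/w6.png

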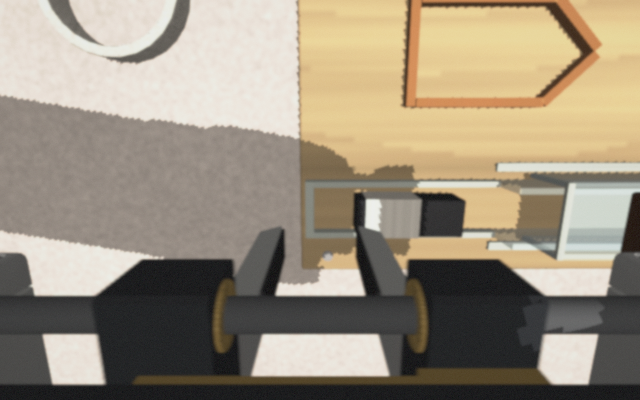

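```bash
python3 -m jog '[{"x":0.1,"y":0,"z":3,"turn":0},{"x":0,"y":0,"z":2.7,"turn":0},{"x":0,"y":0,"z":0,"turn":0},{"x":0,"y":0,"z":0,"turn":0}]' 0 30 &&
python3 -m jog '[{"x":0,"y":1.5,"z":0,"turn":0},{"x":0,"y":1.8,"z":0,"turn":0},{"x":0,"y":1.8,"z":0,"turn":0},{"x":0,"y":1.8,"z":0,"turn":0},{"x":0,"y":1.8,"z":0,"turn":0}]' &&
python3 -m jog '[{"x":0,"y":1.5,"z":0,"turn":0},{"x":0,"y":1.5,"z":0,"turn":0},{"x":0,"y":1,"z":0,"turn":0},{"x":0,"y":0,"z":0,"turn":0},{"x":0,"y":0,"z":0,"turn":0}]'
python3 - <<'E'
from h import *
print(st(tool()[0]*1000))
c=cal('wrist'); p,d=bot.grab_frame('wrist'); save('w7',p)
go(*un(-178,0),180)
go(606,119,180,-26.5)
E
```

```text
time_s: 14.75
tool_pos: [0.4617, -0.1454, 0.026]
tcp_rot: [2.572, 1.804, -0.0]
wrist_force: [-0.2, -0.5, 0.0]
opening: 0.007
finger_force: 0.0
time_s: 15.38
tool_pos: [0.5451, -0.1749, 0.0263]
tcp_rot: [2.571, 1.805, 0.001]
wrist_force: [-0.9, 0.7, 1.7]
opening: 0.005
finger_force: 0.7
time_s: 16.0
tool_pos: [0.5805, -0.1881, 0.0254]
tcp_rot: [-2.572, -1.804, 0.0]
wrist_force: [-0.6, 0.6, -0.9]
opening: 0.006
finger_force: 0.0
[-115.90309871    0.27757231]
tcp [ 580.5 -188.    25.5] yaw -19.9 shift cm [ -0.04  -6.21 -15.45] | turn None
tcp [ 580.5 -188.    25.5] yaw -19.9 shift cm [ 29.73  -8.05 -15.45] | turn 0.115
```

View pics/w7.png

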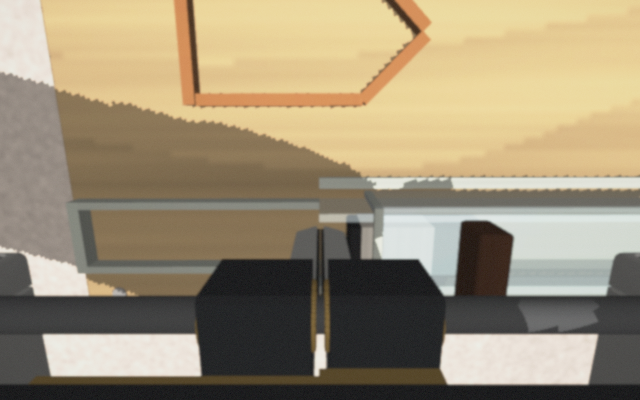

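The first stick's tail shows inside the notch at (353,235) and the tray is empty. Next is the stick at (606,119).

```bash
python3 -m jog '[{"x":0,"y":-1,"z":-4,"turn":0},{"x":0,"y":-1,"z":-5.5,"turn":0},{"x":0,"y":0,"z":-5.5,"turn":0},{"x":5,"y":-1,"z":0,"turn":0},{"x":5,"y":-1,"z":0,"turn":0}]' 8.4 30 >/dev/null &&
python3 -m jog '[{"x":5,"y":-1,"z":0,"turn":0},{"x":5,"y":-1,"z":0,"turn":0},{"x":5,"y":-1,"z":0,"turn":0},{"x":4.7,"y":-1,"z":0,"turn":0},{"x":0,"y":0,"z":0,"turn":0.115}]' >/dev/null
python3 -m jog '[{"x":0,"y":0,"z":0,"turn":0},{"x":0,"y":0,"z":0,"turn":0}]'
python3 - <<'E'
from h import *
c=cal('wrist'); p,d=bot.grab_frame('wrist')
blobs(c,d,20,33,(420,800,60,420),300)
go(606.5,119,6,-26.6)
E
```

```text
time_s: 17.55
tool_pos: [0.6065, 0.1177, 0.1756]
tcp_rot: [-2.67, -1.656, 0.0]
wrist_force: [0.1, 0.7, -0.1]
opening: 0.892
finger_force: 0.0
px 48.0 22.0 c 460.2 349.5 mean [462.2 351.   28.6] wh 83.8 40.5 yaw -25.2
px 247.0 74.0 c 593.4 238.8 mean [594.  238.4  27. ] wh 71.9 27.2 yaw 13.3
px 505.0 104.0 c 785.4 114.0 mean [791.  112.2  26.6] wh 54.1 29.4 yaw 68.1
px 320.0 185.0 c 607.3 119.4 mean [607.5 119.8  27.1] wh 71.9 26.4 yaw -26.3
tcp [606.6 117.6 175.6] yaw -26.4 shift cm [ 0.12 -0.07 16.96] | turn 0.003
```

```bash
python3 -m jog '[{"x":0.15,"y":0,"z":5,"turn":0},{"x":0,"y":0,"z":5,"turn":0},{"x":0,"y":0,"z":5,"turn":0},{"x":0,"y":0,"z":1.9,"turn":0},{"x":0,"y":0,"z":0,"turn":0}]' >/dev/null&&
python3 -m jog '[{"x":0,"y":0,"z":0,"turn":0},{"x":0,"y":0,"z":0,"turn":0},{"x":0,"y":0,"z":0,"turn":0},{"x":0,"y":0,"z":0,"turn":0}]' 6.5 30 &&
python3 -m jog '[{"x":0,"y":0,"z":-5,"turn":0},{"x":0,"y":0,"z":-5,"turn":0},{"x":0,"y":0,"z":0,"turn":-0.115},{"x":0,"y":0,"z":0,"turn":0}]'
python3 - <<'E'
from h import *
go(*un(-178,0),106,-19.9)
E
```

```text
time_s: 18.73
tool_pos: [0.6085, 0.12, 0.0083]
tcp_rot: [2.671, 1.654, 0.004]
wrist_force: [-1.3, -1.5, 8.8]
opening: 0.767
finger_force: 30.0
time_s: 19.23
tool_pos: [0.6076, 0.1202, 0.1077]
tcp_rot: [-2.571, -1.804, -0.003]
wrist_force: [-0.5, -0.7, -1.1]
opening: 0.767
finger_force: 30.0
tcp [607.6 120.2 107.7] yaw -19.9 shift cm [-29.94   1.73   0.12] | turn 0.0
```

```bash
python3 -m jog '[{"x":-5,"y":0.3,"z":0,"turn":0},{"x":-5,"y":0.3,"z":0,"turn":0},{"x":-5,"y":0.3,"z":0,"turn":0},{"x":-5,"y":0.3,"z":0,"turn":0},{"x":-5,"y":0.3,"z":0,"turn":0}]' >/dev/null&&
python3 -m jog '[{"x":-4.9,"y":0.2,"z":0,"turn":0},{"x":0,"y":0,"z":0,"turn":0},{"x":0,"y":0,"z":0,"turn":0},{"x":0,"y":0,"z":0,"turn":0}]'
python3 - <<'E'
from h import *
go(*un(-178,0),23,-19.9)
c=cal('wrist'); p,d=bot.grab_frame('wrist'); P=cloud(c,d); S=st(P);z=P[...,2]
m=(z>105)&(z<140)&(abs(S[...,0]+178)<25); print('stick lat',np.percentile(S[m][:,1],[1,50,99]).round(1))
m=(z>19.5)&(z<27)&(S[...,0]>-235)&(S[...,0]<-130)&(abs(S[...,1])<30)
print('rim lat',np.percentile(S[m][:,1],[2,98]).round(1))
E
```

```text
time_s: 20.35
tool_pos: [0.522, -0.166, 0.1063]
tcp_rot: [-2.57, -1.805, 0.0]
wrist_force: [0.4, 0.6, -2.2]
opening: 0.761
finger_force: 30.0
tcp [ 522.  -166.   106.3] yaw -19.8 shift cm [-0.11  0.05  8.33] | turn 0.001
stick lat [-12.5   3.5  13.6]
rim lat [17.6 21.2]
```

```bash
python3 -m jog '[{"x":0,"y":0,"z":4,"turn":0},{"x":0,"y":0,"z":3,"turn":0},{"x":0,"y":0,"z":1.4,"turn":0},{"x":0,"y":0,"z":0,"turn":0},{"x":0,"y":0,"z":0,"turn":0}]' &&
python3 -m jog '[{"x":0,"y":0,"z":0,"turn":0},{"x":0,"y":0,"z":0,"turn":0},{"x":0,"y":0,"z":-3,"turn":0},{"x":0,"y":0,"z":-3,"turn":0}]' 8.4 30 >/dev/null&&
python3 -m jog '[{"x":0,"y":-6.2,"z":0,"turn":0},{"x":0,"y":0,"z":0,"turn":0},{"x":0,"y":0,"z":0,"turn":0},{"x":0,"y":0,"z":0,"turn":0},{"x":0,"y":0,"z":0,"turn":0}]' 0 30
python3 - <<'E'
from h import *
c=cal('wrist'); p,d=bot.grab_frame('wrist')
P=cloud(c,d); S=st(P); z=P[...,2]; m=(z>32)&(z<42)&(S[...,0]<-125)&(S[...,0]>-245)&(abs(S[...,1])<25)
print(np.percentile(S[m],[1,50,99],axis=0).round(1).tolist(),m.sum(),z[m].mean()); print(st(tool()[0]*1000),tool()[0],yaw())
E
```

```text
time_s: 21.02
tool_pos: [0.5222, -0.1673, 0.0234]
tcp_rot: [2.571, 1.804, 0.001]
wrist_force: [-0.8, -0.0, -1.2]
opening: 0.766
finger_force: 30.0
time_s: 22.15
tool_pos: [0.4639, -0.1465, 0.0824]
tcp_rot: [2.571, 1.804, -0.001]
wrist_force: [0.3, -0.7, -0.8]
opening: 0.399
finger_force: 0.0
[[-213.7, -13.6], [-177.5, 0.8], [-143.3, 12.3]] 4110 39.009023504437685
[-239.90910684   -0.35864159] [ 0.46369424 -0.14647707  0.08240202] -19.897972457576007
```

```bash
python3 -m jog '[{"x":0.05,"y":0,"z":3,"turn":0},{"x":0,"y":0,"z":2.7,"turn":0},{"x":0,"y":0,"z":0,"turn":0},{"x":0,"y":0,"z":0,"turn":0}]' 0 30 &&
python3 -m jog '[{"x":0,"y":1.3,"z":0,"turn":0},{"x":0,"y":1.8,"z":0,"turn":0},{"x":0,"y":1.8,"z":0,"turn":0},{"x":0,"y":1.8,"z":0,"turn":0},{"x":0,"y":1.8,"z":0,"turn":0}]' &&
python3 -m jog '[{"x":0,"y":1.5,"z":0,"turn":0},{"x":0,"y":1.5,"z":0,"turn":0},{"x":0,"y":1,"z":0,"turn":0},{"x":0,"y":0,"z":0,"turn":0},{"x":0,"y":0,"z":0,"turn":0}]'
python3 -m jog '[{"x":0,"y":-1,"z":-4,"turn":0},{"x":0,"y":-1,"z":-5.5,"turn":0},{"x":0,"y":-1,"z":-5.5,"turn":0},{"x":0,"y":0,"z":0,"turn":0},{"x":0,"y":0,"z":0,"turn":0}]' 8.4 30 
python3 - <<'E'
from h import *
c=cal('wrist'); p,d=bot.grab_frame('wrist'); save('w8',p)
print(st(tool()[0]*1000)); go(593.4,238.8,175,13.4)
E
```

```text
time_s: 22.7
tool_pos: [0.4637, -0.1461, 0.0259]
tcp_rot: [2.572, 1.804, -0.0]
wrist_force: [0.3, -0.5, 0.2]
opening: 0.001
finger_force: 0.0
time_s: 23.32
tool_pos: [0.5449, -0.1748, 0.0262]
tcp_rot: [2.571, 1.805, 0.001]
wrist_force: [-2.5, 0.5, 2.8]
opening: 0.006
finger_force: 1.4
time_s: 23.95
tool_pos: [0.5808, -0.1882, 0.0254]
tcp_rot: [-2.572, -1.804, 0.0]
wrist_force: [0.5, -0.0, 0.8]
opening: 0.007
finger_force: 0.0
time_s: 24.58
tool_pos: [0.5526, -0.1773, 0.1752]
tcp_rot: [-2.571, -1.805, -0.001]
wrist_force: [-0.2, 0.1, -0.4]
opening: 0.503
finger_force: 0.0
[-146.01069799    0.72156574]
tcp [ 552.4 -177.4  174.6] yaw -19.9 shift cm [ 4.054e+01 -1.028e+01 -2.000e-02] | turn -0.581
```

View pics/w8.png

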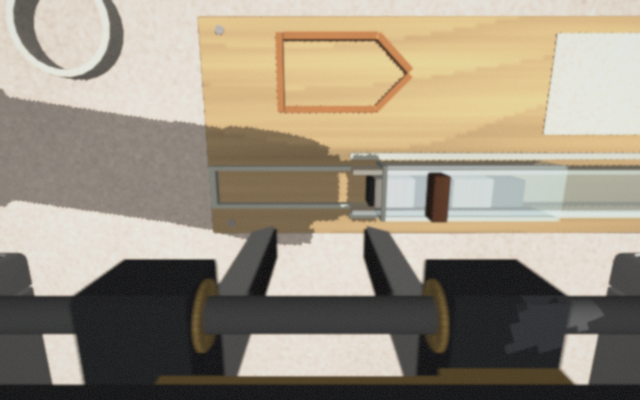

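The second stick's tail is at (371,190), past the mouth at about col 352. Now the third.

```bash
python3 -m jog '[{"x":5.8,"y":-1.5,"z":0,"turn":0},{"x":5.8,"y":-1.5,"z":0,"turn":0},{"x":5.8,"y":-1.5,"z":0,"turn":0},{"x":5.8,"y":-1.5,"z":0,"turn":0},{"x":5.8,"y":-1.5,"z":0,"turn":0}]' >/dev/null &&
python3 -m jog '[{"x":5.8,"y":-1.4,"z":0,"turn":0},{"x":5.7,"y":-1.4,"z":0,"turn":0},{"x":0,"y":0,"z":0,"turn":-0.145},{"x":0,"y":0,"z":0,"turn":-0.145},{"x":0,"y":0,"z":0,"turn":-0.145}]' >/dev/null
python3 -m jog '[{"x":0,"y":0,"z":0,"turn":-0.145},{"x":0,"y":0,"z":0,"turn":0},{"x":0,"y":0,"z":0,"turn":0}]'
python3 - <<'E'
from h import *
c=cal('wrist'); p,d=bot.grab_frame('wrist')
blobs(c,d,20,33,(400,800,60,450),300)
go(593.3,238.7,6,13.4)
E
```

```text
time_s: 26.25
tool_pos: [0.5935, 0.2376, 0.1746]
tcp_rot: [-1.953, -2.461, 0.002]
wrist_force: [0.4, 0.6, 0.1]
opening: 0.893
finger_force: 0.0
px 168.0 47.0 c 436.6 327.3 mean [436.3 329.1  29. ] wh 96.1 52.2 yaw -38.1
px 457.0 41.0 c 681.0 391.8 mean [679.5 391.2  26.7] wh 72.2 27.9 yaw -49.7
px 339.0 83.0 c 588.2 333.3 mean [587.8 333.6  27.1] wh 72.1 26.7 yaw -56.6
px 321.0 186.0 c 593.2 238.6 mean [593.1 239.2  27.2] wh 71.7 26.8 yaw 13.6
px 248.0 222.0 c 530.7 184.4 mean [532.3 188.2  24.5] wh 40.4 21.8 yaw -22.7
tcp [593.6 237.7 174.8] yaw 13.2 shift cm [1.100e-01 1.000e-02 1.688e+01] | turn -0.004
```

```bash
python3 -m jog '[{"x":0.1,"y":0,"z":5,"turn":0},{"x":0,"y":0,"z":5,"turn":0},{"x":0,"y":0,"z":5,"turn":0},{"x":0,"y":0,"z":1.8,"turn":0},{"x":0,"y":0,"z":0,"turn":0}]' >/dev/null&&
python3 -m jog '[{"x":0,"y":0,"z":0,"turn":0},{"x":0,"y":0,"z":0,"turn":0},{"x":0,"y":0,"z":0,"turn":0},{"x":0,"y":0,"z":0,"turn":0}]' 6.5 30 &&
python3 -m jog '[{"x":0,"y":0,"z":-5,"turn":0},{"x":0,"y":0,"z":-5,"turn":0},{"x":0,"y":0,"z":0,"turn":0.146},{"x":0,"y":0,"z":0,"turn":0.146},{"x":0,"y":0,"z":0,"turn":0.146}]'
python3 -m jog '[{"x":0,"y":0,"z":0,"turn":0.146},{"x":0,"y":0,"z":0,"turn":0}]'
python3 - <<'E'
from h import *
go(*un(-178,0),106,-19.9)
E
```

```text
time_s: 27.42
tool_pos: [0.5946, 0.2394, 0.0093]
tcp_rot: [1.948, 2.464, 0.004]
wrist_force: [-0.2, -0.6, 8.8]
opening: 0.762
finger_force: 30.0
time_s: 28.05
tool_pos: [0.5937, 0.2392, 0.1087]
tcp_rot: [-2.442, -1.976, -0.003]
wrist_force: [0.6, 0.9, -0.9]
opening: 0.763
finger_force: 30.0
time_s: 28.3
tool_pos: [0.5936, 0.2392, 0.1082]
tcp_rot: [2.574, 1.801, 0.001]
wrist_force: [0.3, 0.8, -1.4]
opening: 0.761
finger_force: 30.0
tcp [593.6 239.2 108.2] yaw -20.1 shift cm [-40.63   7.22   0.2 ] | turn -0.003
```

```bash
python3 -m jog '[{"x":-5.8,"y":1,"z":0,"turn":0},{"x":-5.8,"y":1,"z":0,"turn":0},{"x":-5.8,"y":1,"z":0,"turn":0},{"x":-5.8,"y":1,"z":0,"turn":0},{"x":-5.8,"y":1,"z":0,"turn":0}]' >/dev/null&&
python3 -m jog '[{"x":-5.8,"y":1.1,"z":0,"turn":0},{"x":-5.8,"y":1.1,"z":0,"turn":0},{"x":0,"y":0,"z":0,"turn":0},{"x":0,"y":0,"z":0,"turn":0},{"x":0,"y":0,"z":0,"turn":0}]'
python3 - <<'E'
from h import *
go(*un(-178,0),23,-19.9)
c=cal('wrist'); p,d=bot.grab_frame('wrist'); P=cloud(c,d); S=st(P);z=P[...,2]
m=(z>105)&(z<140)&(abs(S[...,0]+178)<25); print('stick lat',np.percentile(S[m][:,1],[1,50,99]).round(1))
m=(z>19.5)&(z<27)&(S[...,0]>-235)&(S[...,0]<-130)&(abs(S[...,1])<30)
print('rim lat',np.percentile(S[m][:,1],[2,98]).round(1))
E
```

```text
time_s: 29.55
tool_pos: [0.522, -0.1656, 0.1075]
tcp_rot: [-2.572, -1.804, -0.001]
wrist_force: [-0.5, 0.3, -1.4]
opening: 0.767
finger_force: 30.0
tcp [ 522.  -165.6  107.5] yaw -19.9 shift cm [-0.15  0.06  8.45] | turn -0.0
stick lat [-11.4   4.6  14.6]
rim lat [17.  21.2]
```

```bash
python3 -m jog '[{"x":-0.1,"y":0,"z":4,"turn":0},{"x":0,"y":0,"z":3,"turn":0},{"x":0,"y":0,"z":1.4,"turn":0},{"x":0,"y":0,"z":0,"turn":0},{"x":0,"y":0,"z":0,"turn":0}]' &&
python3 -m jog '[{"x":0,"y":0,"z":0,"turn":0},{"x":0,"y":0,"z":0,"turn":0},{"x":0,"y":0,"z":-3,"turn":0},{"x":0,"y":0,"z":-3,"turn":0}]' 8.4 30 >/dev/null&&
python3 -m jog '[{"x":0,"y":-6.2,"z":0,"turn":0},{"x":0,"y":0,"z":0,"turn":0},{"x":0,"y":0,"z":0,"turn":0},{"x":0,"y":0,"z":0,"turn":0},{"x":0,"y":0,"z":0,"turn":0}]' 0 30
python3 - <<'E'
from h import *
c=cal('wrist'); p,d=bot.grab_frame('wrist')
P=cloud(c,d); S=st(P); z=P[...,2]; m=(z>32)&(z<42)&(S[...,0]<-125)&(S[...,0]>-245)&(abs(S[...,1])<25)
print(np.percentile(S[m],[1,50,99],axis=0).round(1).tolist(),m.sum(),z[m].mean()); print(st(tool()[0]*1000),tool()[0],yaw())
E
```

```text
time_s: 30.22
tool_pos: [0.5218, -0.168, 0.0244]
tcp_rot: [2.574, 1.799, 0.001]
wrist_force: [-0.1, -0.1, -0.4]
opening: 0.761
finger_force: 30.0
time_s: 31.35
tool_pos: [0.4634, -0.1471, 0.0834]
tcp_rot: [2.575, 1.799, -0.001]
wrist_force: [-0.0, 0.1, -0.5]
opening: 0.397
finger_force: 0.0
[[-213.9, -14.1], [-178.0, 0.5], [-143.5, 12.0]] 4113 39.012286517593836
[-240.12491651   -1.10549256] [ 0.4632371  -0.14710587  0.08338333] -20.133610410703735
```

```bash
python3 -m jog '[{"x":0.15,"y":0,"z":3,"turn":-0.004},{"x":0,"y":0,"z":2.8,"turn":0},{"x":0,"y":0,"z":0,"turn":0},{"x":0,"y":0,"z":0,"turn":0}]' 0 30 &&
python3 -m jog '[{"x":0,"y":1.3,"z":0,"turn":0},{"x":0,"y":1.8,"z":0,"turn":0},{"x":0,"y":1.8,"z":0,"turn":0},{"x":0,"y":1.8,"z":0,"turn":0},{"x":0,"y":1.8,"z":0,"turn":0}]' &&
python3 -m jog '[{"x":0,"y":1.5,"z":0,"turn":0},{"x":0,"y":1.5,"z":0,"turn":0},{"x":0,"y":1.2,"z":0,"turn":0},{"x":0,"y":0,"z":0,"turn":0},{"x":0,"y":0,"z":0,"turn":0}]'
python3 -m jog '[{"x":0,"y":-1,"z":-4,"turn":0},{"x":0,"y":-1,"z":-5.5,"turn":0},{"x":0,"y":-1,"z":-4.5,"turn":0},{"x":0,"y":0,"z":0,"turn":0},{"x":0,"y":0,"z":0,"turn":0}]' 5 15
python3 - <<'E'
from h import *
c=cal('wrist'); p,d=bot.grab_frame('wrist'); save('w9',cv2.resize(p[120:260,150:470],None,fx=2,fy=2))
print('knob');blobs(c,d,66,90,(400,900,-300,-50),20)
print(st(tool()[0]*1000)); go(645.8,-212.3,57,-19.9)
E
```

```text
time_s: 31.9
tool_pos: [0.4636, -0.1458, 0.0259]
tcp_rot: [2.572, 1.804, -0.0]
wrist_force: [0.2, 0.5, -0.1]
opening: 0.004
finger_force: 0.0
time_s: 32.52
tool_pos: [0.5446, -0.1744, 0.0261]
tcp_rot: [-2.571, -1.805, -0.001]
wrist_force: [-3.9, 2.0, 3.0]
opening: 0.0
finger_force: 2.0
time_s: 33.15
tool_pos: [0.5827, -0.1886, 0.0254]
tcp_rot: [2.572, 1.804, -0.0]
wrist_force: [0.2, 0.4, -0.2]
opening: 0.002
finger_force: 0.0
time_s: 33.78
tool_pos: [0.5545, -0.1777, 0.1651]
tcp_rot: [-2.571, -1.805, -0.001]
wrist_force: [0.3, -0.5, -0.6]
opening: 0.497
finger_force: 0.0
knob
px 440.0 201.0 c 645.5 -210.6 mean [ 644.6 -209.5   74.9] wh 39.6 14.4 yaw 70.2
[-144.09882298    0.99807633]
tcp [ 554.2 -177.8  164.6] yaw -19.9 shift cm [-0.13  9.79 10.75] | turn 0.001
```

View pics/w9.png

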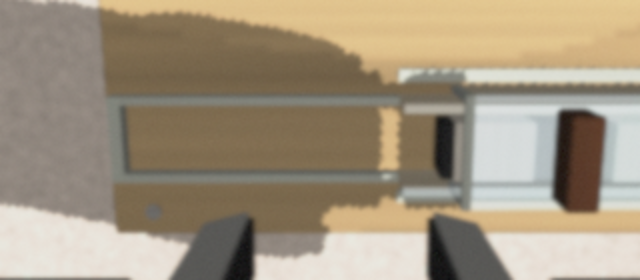

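All three sticks are in: the tail is at (437,147), well past the mouth at col 400, and the tray is empty. Closing the cover.

```bash
python3 -m jog '[{"x":-0.05,"y":5,"z":0,"turn":0},{"x":0,"y":4.8,"z":0,"turn":0},{"x":0,"y":0,"z":5,"turn":0},{"x":0,"y":0,"z":3,"turn":0},{"x":0,"y":0,"z":2.6,"turn":0}]' 5 15 >/dev/null &&
python3 -m jog '[{"x":0,"y":0,"z":0,"turn":0},{"x":0,"y":0,"z":0,"turn":0},{"x":0,"y":0,"z":0,"turn":0},{"x":0,"y":0,"z":0,"turn":0},{"x":0,"y":0,"z":0,"turn":0}]' 0.5 15 &&
python3 -m jog '[{"x":0,"y":-2,"z":0,"turn":0},{"x":0,"y":-3,"z":0,"turn":0},{"x":0,"y":-3,"z":0,"turn":0},{"x":0,"y":-3,"z":0,"turn":0},{"x":0,"y":-2,"z":0,"turn":0}]' &&
python3 -m jog '[{"x":0,"y":-1,"z":0,"turn":0},{"x":0,"y":-1,"z":0,"turn":0},{"x":0,"y":-0.4,"z":0,"turn":0},{"x":0,"y":0,"z":0,"turn":0},{"x":0,"y":0,"z":0,"turn":0}]'
python3 - <<'E'
from h import *
go(499.1,-159.2,57)
E
```

```text
time_s: 35.08
tool_pos: [0.646, -0.2117, 0.0601]
tcp_rot: [-2.57, -1.804, 0.0]
wrist_force: [-6.4, 3.3, 7.7]
opening: 0.147
finger_force: 15.0
time_s: 35.7
tool_pos: [0.5239, -0.1678, 0.0602]
tcp_rot: [2.571, 1.804, 0.002]
wrist_force: [2.1, -2.4, 1.5]
opening: 0.149
finger_force: 15.0
time_s: 36.33
tool_pos: [0.5024, -0.16, 0.06]
tcp_rot: [2.571, 1.804, 0.001]
wrist_force: [-1.3, -1.9, 12.5]
opening: 0.147
finger_force: 15.0
tcp [ 502.4 -160.    60. ] yaw -19.9 shift cm [-0.04 -0.34  0.3 ] | turn None
```

```bash
python3 -m jog '[{"x":0,"y":-0.3,"z":0,"turn":0},{"x":0,"y":-0.2,"z":0,"turn":0},{"x":0,"y":0,"z":0,"turn":0},{"x":0,"y":0,"z":0,"turn":0}]'
python3 -m jog '[{"x":0,"y":-0.2,"z":0,"turn":0},{"x":0,"y":-0.1,"z":0,"turn":0},{"x":0,"y":0,"z":0,"turn":0},{"x":0,"y":0,"z":0,"turn":0}]'
```

```text
time_s: 36.83
tool_pos: [0.499, -0.1588, 0.0602]
tcp_rot: [2.569, 1.803, 0.003]
wrist_force: [6.4, -5.4, 2.5]
opening: 0.149
finger_force: 15.0
time_s: 37.33
tool_pos: [0.4989, -0.1587, 0.0604]
tcp_rot: [2.565, 1.8, 0.006]
wrist_force: [23.0, -10.8, -20.9]
opening: 0.149
finger_force: 15.0
```

Hard stop after 156 mm of travel. Release and go to the block, which was knocked to about (437,327).

```bash
python3 -m jog '[{"x":0,"y":0,"z":0,"turn":0},{"x":0,"y":0,"z":0,"turn":0},{"x":0,"y":0,"z":-3,"turn":0},{"x":0,"y":0,"z":-5,"turn":0},{"x":0,"y":0,"z":-5,"turn":0}]' 5 30 
python3 - <<'E'
from h import *
c=cal('wrist'); p,d=bot.grab_frame('wrist'); 
print('knob');blobs(c,d,66,90,(400,900,-300,-50),20)
go(437,327,190,50)
E
```

```text
time_s: 37.95
tool_pos: [0.4936, -0.157, 0.1906]
tcp_rot: [-2.571, -1.804, 0.002]
wrist_force: [0.5, -0.3, 0.2]
opening: 0.532
finger_force: 0.0
knob
px 326.0 193.0 c 499.2 -158.0 mean [ 499.3 -157.3   75.8] wh 39.5 13.1 yaw 70.1
tcp [ 495.9 -158.4  196.1] yaw -20.0 shift cm [ 43.6  -22.14   0.58] | turn -1.222
```

```bash
python3 -m jog '[{"x":5.4,"y":-2.8,"z":0,"turn":0},{"x":5.4,"y":-2.8,"z":0,"turn":0},{"x":5.4,"y":-2.8,"z":0,"turn":0},{"x":5.4,"y":-2.8,"z":0,"turn":0},{"x":5.4,"y":-2.8,"z":0,"turn":0}]' 8 30 >/dev/null &&
python3 -m jog '[{"x":5.4,"y":-2.8,"z":0,"turn":0},{"x":5.4,"y":-2.8,"z":0,"turn":0},{"x":5.4,"y":-2.8,"z":0,"turn":0},{"x":0,"y":0,"z":0,"turn":-0.175},{"x":0,"y":0,"z":0,"turn":-0.175}]' >/dev/null &&
python3 -m jog '[{"x":0,"y":0,"z":0,"turn":-0.175},{"x":0,"y":0,"z":0,"turn":-0.175},{"x":0,"y":0,"z":0,"turn":-0.175},{"x":0,"y":0,"z":0,"turn":-0.175},{"x":0,"y":0,"z":0,"turn":-0.175}]' >/dev/null
python3 -m jog '[{"x":0,"y":0,"z":0,"turn":0},{"x":0,"y":0,"z":0,"turn":0}]'
python3 - <<'E'
from h import *
c=cal('wrist'); p,d=bot.grab_frame('wrist'); save('w10',p)
blobs(c,d,20,33,(330,560,220,450),300); print(yaw(),tool()[0])
E
```

```text
time_s: 40.12
tool_pos: [0.4305, 0.3253, 0.1894]
tcp_rot: [-1.073, -2.952, 0.001]
wrist_force: [-0.2, -0.3, 0.3]
opening: 0.85
finger_force: 0.0
px 326.0 177.0 c 432.4 330.4 mean [426.7 335.   29.1] wh 105.3 51.9 yaw -38.2
px 245.0 166.0 c 366.9 280.0 mean [367.7 279.5  20.9] wh 74.7 11.8 yaw -11.4
50.10126230692433 [0.43049921 0.32535673 0.18939293]
```

View pics/w10.png

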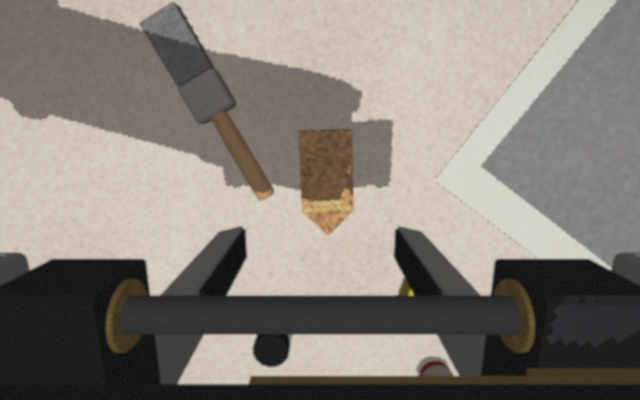

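The block lies with its point at (328,232), towards tool -x, and is clear of the brush tip at (265,193). Gripping across the 52 mm.

```bash
python3 - <<'E'
from h import *
go(426.5,335,14,51.8)
E
```

```text
tcp [430.5 325.4 189.4] yaw 50.1 shift cm [ 0.92  0.49 17.54] | turn -0.03
```

```bash
python3 -m jog '[{"x":0.9,"y":0.5,"z":0,"turn":-0.03},{"x":0,"y":0,"z":5,"turn":0},{"x":0,"y":0,"z":5,"turn":0},{"x":0,"y":0,"z":4,"turn":0},{"x":0,"y":0,"z":0,"turn":0}]' 6.8 40 
python3 - <<'E'
from h import *
c=cal('wrist'); p,d=bot.grab_frame('wrist')
blobs(c,d,20,33,(330,560,220,450),300); go(426.5,335,14,51.8)
E
python3 -m jog '[{"x":0,"y":0,"z":2,"turn":0},{"x":0,"y":0,"z":1.5,"turn":0},{"x":0,"y":0,"z":0,"turn":0},{"x":0,"y":0,"z":0,"turn":0}]' 
python3 -m jog '[{"x":0,"y":0,"z":0,"turn":0},{"x":0,"y":0,"z":0,"turn":0},{"x":0,"y":0,"z":0,"turn":0},{"x":0,"y":0,"z":0,"turn":0}]' 4.6 40
```

```text
time_s: 40.8
tool_pos: [0.4253, 0.3343, 0.0473]
tcp_rot: [-1.021, -2.969, 0.007]
wrist_force: [0.4, 0.0, -0.4]
opening: 0.723
finger_force: 0.0
px 190.0 202.0 c 363.7 281.3 mean [364.  281.   20.8] wh 68.4 11.8 yaw -11.7
px 324.0 223.0 c 425.4 336.4 mean [423.  338.2  29. ] wh 87.1 52.2 yaw -38.1
tcp [426.4 335.1  49.2] yaw 52.0 shift cm [-0.01  0.01  3.52] | turn 0.004
time_s: 41.35
tool_pos: [0.4273, 0.3354, 0.0153]
tcp_rot: [1.022, 2.97, 0.001]
wrist_force: [-0.4, -0.3, 0.1]
opening: 0.727
finger_force: 0.0
time_s: 41.85
tool_pos: [0.4271, 0.3353, 0.0149]
tcp_rot: [1.022, 2.97, 0.001]
wrist_force: [-0.3, 0.5, 7.4]
opening: 0.549
finger_force: 40.0
```

```bash
python3 -m jog '[{"x":0,"y":0,"z":-4,"turn":0},{"x":0,"y":0,"z":-5,"turn":0},{"x":0,"y":0,"z":-3,"turn":0},{"x":0,"y":0,"z":0,"turn":-0.16},{"x":0,"y":0,"z":0,"turn":-0.159}]'
python3 - <<'E'
from h import *
go(*un(-136.7+5.8,105.8),135,70.1)
E
```

```text
time_s: 42.48
tool_pos: [0.4268, 0.3352, 0.1349]
tcp_rot: [0.529, 3.096, 0.001]
wrist_force: [-0.3, 0.4, -1.1]
opening: 0.551
finger_force: 40.0
tcp [426.8 335.2 134.9] yaw 70.6 shift cm [-3.047e+01 -3.369e+01 -2.000e-02] | turn 0.009
```

```bash
python3 -m jog '[{"x":-3.8,"y":-4.2,"z":0,"turn":0.009},{"x":-3.8,"y":-4.2,"z":0,"turn":0},{"x":-3.8,"y":-4.2,"z":0,"turn":0},{"x":-3.8,"y":-4.2,"z":0,"turn":0},{"x":-3.8,"y":-4.2,"z":0,"turn":0}]' >/dev/null &&
python3 -m jog '[{"x":-3.8,"y":-4.2,"z":0,"turn":0},{"x":-3.8,"y":-4.2,"z":0,"turn":0},{"x":-3.8,"y":-4.2,"z":0,"turn":0},{"x":0,"y":0,"z":0,"turn":0},{"x":0,"y":0,"z":0,"turn":0}]' >/dev/null
python3 -m jog '[{"x":0,"y":0,"z":5,"turn":0},{"x":0,"y":0,"z":2,"turn":0},{"x":0,"y":0,"z":0,"turn":0},{"x":0,"y":0,"z":0,"turn":0}]'
python3 - <<'E'
from h import *
c=cal('wrist'); p,d=bot.grab_frame('wrist'); save('w11',p)
P=cloud(c,d); S=st(P);z=P[...,2]
t=tool()[0]*1000; print(t,yaw(),st(t))
m=(z>60)&(z<90)&(abs(S[...,0]+120)<80)&(abs(S[...,1]-105)<45); q=S[m]; print(np.percentile(q,[0.5,99.5],axis=0).round(1).tolist(), cv2.minAreaRect(q.astype(np.float32)),np.histogram(z[m],8))
m=(z>18)&(z<27)&(S[...,1]>40)&(S[...,1]<160)&(S[...,0]>-205)&(S[...,0]<-40); q=S[m]; print('pocket',np.percentile(q,[0.5,99.5],axis=0).round(1).tolist())
E
```

```text
time_s: 44.22
tool_pos: [0.5972, -0.0849, 0.0657]
tcp_rot: [0.551, 3.092, 0.0]
wrist_force: [-0.1, -0.5, -1.4]
opening: 0.547
finger_force: 40.0
[597.33128179 -85.03433382  65.87263341] 69.79877208277402 [-135.16563584  102.90255196]
[[-181.2, 68.3], [-80.1, 135.7]] ((-133.58412170410156, 98.45274353027344), (71.64517211914062, 108.3973388671875), 72.03634643554688) (array([  100,    88,    90,   167,  2421, 12563,   200,   200]), array([61.09586398, 64.70687206, 68.31788014, 71.92888822, 75.5398963 ,
       79.15090439, 82.76191247, 86.37292055, 89.98392863]))
pocket [[-185.0, 72.1], [-92.2, 140.1]]
```

View pics/w11.png

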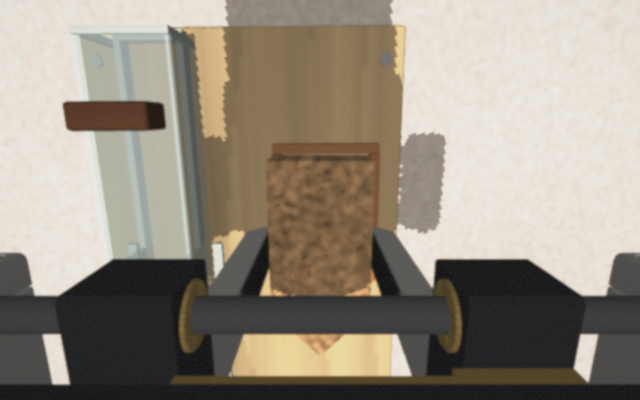

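The view shows the block over the pocket, slightly to its right, with the rear rim visible at rows 145-155. I'll measure the block's rear edge and sides behind the fingers.

```bash
cat > blk.py <<'E'
from h import *
def blk(zl,zh,xmax=-150):
    c=cal('wrist'); p,d=bot.grab_frame('wrist'); P=cloud(c,d); S=st(P);z=P[...,2]
    m=(z>zl)&(z<zh)&(S[...,0]<xmax)&(S[...,0]>-205)&(abs(S[...,1]-105)<40); q=S[m]
    rear=np.array([[y,q[abs(q[:,1]-y)<1.5,0].min()] for y in np.arange(85,123,4)])
    L=np.array([[x,*(lambda r:(r.min(),r.max()))(q[abs(q[:,0]-x)<1.5,1])] for x in np.arange(-172,xmax,4)])
    print('z',z[m].mean(),'rear med',np.median(rear[:,1]),'tilt deg',np.degrees(np.arctan(-np.polyfit(*rear.T,1)[0])))
    print('sides',L.round(1).tolist()); print('tilts',np.degrees(np.arctan([np.polyfit(L[:,0],L[:,i],1)[0] for i in(1,2)])),'mid',L[:,1:].mean())
    m=(z>18)&(z<27)&(S[...,1]>60)&(S[...,1]<150)&(S[...,0]>-205)&(S[...,0]<-150); q=S[m]; print('pocket rims',np.percentile(q,[1,99],axis=0).round(1).tolist(), 'rear rim x',np.percentile(q[q[:,0]<-175,0],[1,99]) if len(q) else 0)
    t=tool()[0]*1000; print('tcp',t.round(1),round(yaw(),2),st(t).round(1))
E
python3 -c "
from blk import *
blk(76,86)"
```

```text
z 79.8787381374616 rear med -180.99893452121836 tilt deg -0.4310562653301251
sides [[-172.0, 76.4, 128.0], [-168.0, 76.2, 128.0], [-164.0, 76.0, 128.1], [-160.0, 76.5, 127.8], [-156.0, 76.2, 128.0], [-152.0, 76.0, 128.1]]
tilts [-0.66297272  0.23887814] mid 102.11136793427188
pocket rims [[-185.1, 72.2], [-152.0, 140.0]] rear rim x [-185.05831548 -175.7638226 ]
tcp [597.3 -85.   65.8] 69.79 [-135.2  102.9]
```

```bash
python3 -m jog '[{"x":-0.45,"y":0.4,"z":0,"turn":-0.005},{"x":0,"y":0,"z":2.4,"turn":0},{"x":0,"y":0,"z":0,"turn":0},{"x":0,"y":0,"z":0,"turn":0},{"x":0,"y":0,"z":0,"turn":0}]'
python3 -c "
from blk import *
blk(46,64)"
```

```text
time_s: 44.95
tool_pos: [0.6026, -0.083, 0.0413]
tcp_rot: [0.544, 3.093, 0.0]
wrist_force: [0.8, 0.3, -1.6]
opening: 0.548
finger_force: 40.0
z 55.20524496374215 rear med -176.76603552036033 tilt deg 0.017959455294179444
sides [[-172.0, 79.8, 131.8], [-168.0, 79.9, 131.6], [-164.0, 79.8, 131.6], [-160.0, 79.5, 131.7], [-156.0, 79.9, 131.5], [-152.0, 79.8, 131.5]]
tilts [-0.06128912 -0.74530636] mid 105.70420769371175
pocket rims [[-185.0, 71.3], [-151.1, 139.9]] rear rim x [-185.02581973 -175.544161  ]
tcp [602.5 -83.   41.2] 70.07 [-131.   106.6]
```

```bash
python3 -m jog '[{"x":0,"y":0,"z":0.6,"turn":0},{"x":0,"y":0,"z":0.5,"turn":0},{"x":0,"y":0,"z":0.3,"turn":0},{"x":0,"y":0,"z":0,"turn":0},{"x":0,"y":0,"z":0,"turn":0}]'
python3 -c "
from blk import *
blk(34,50)"
```

```text
time_s: 45.62
tool_pos: [0.6018, -0.0829, 0.0269]
tcp_rot: [-0.544, -3.094, -0.001]
wrist_force: [-5.7, 1.6, 14.5]
opening: 0.549
finger_force: 40.0
z 40.94898920665291 rear med -177.55161855871222 tilt deg -0.09313037763639541
sides [[-172.0, 79.5, 131.3], [-168.0, 79.7, 131.3], [-164.0, 79.4, 131.5], [-160.0, 79.5, 131.6], [-156.0, 79.9, 131.3], [-152.0, 79.7, 131.4]]
tilts [0.59375058 0.18693963] mid 105.513614184858
pocket rims [[-185.0, 71.5], [-150.8, 139.8]] rear rim x [-185.03974032 -175.34159482]
tcp [601.8 -82.9  26.9] 70.06 [-131.7  106.5]
```

```bash
python3 -m jog '[{"x":0,"y":0,"z":0,"turn":0},{"x":0,"y":0,"z":0,"turn":0},{"x":0,"y":0,"z":-2,"turn":0},{"x":0,"y":0,"z":-5,"turn":0},{"x":0,"y":0,"z":-5,"turn":0}]' 6.5 20
python3 -m jog '[{"x":0,"y":0,"z":-5,"turn":0},{"x":-5,"y":0,"z":-5,"turn":0},{"x":-5,"y":0,"z":-5,"turn":0},{"x":0,"y":0,"z":0,"turn":0},{"x":0,"y":0,"z":0,"turn":0}]'
python3 - <<'E'
from blk import *
blk(34,50)
c=cal('wrist'); p,d=bot.grab_frame('wrist'); P=cloud(c,d); S=st(P); z=P[...,2]
m=(z>34)&(z<46)&(abs(S[...,0]+120)<70)&(abs(S[...,1]-105)<33); q=P[m]; A=np.c_[q[:,:2],np.ones(len(q))]; print('plane slope deg',np.degrees(np.linalg.lstsq(A,q[:,2],rcond=None)[0][:2]),q[:,2].mean())
print('knob');blobs(c,d,66,90,(400,900,-300,-50),20)
p2,d2=bot.grab_frame('scene'); p3,d3=bot.grab_frame('top')
save('end',np.vstack([cv2.resize(p,(480,300)),cv2.resize(p3[60:260,160:480],(480,300))]))
E
```

```text
time_s: 46.3
tool_pos: [0.602, -0.0832, 0.1489]
tcp_rot: [0.544, 3.094, -0.001]
wrist_force: [1.7, -0.8, 1.6]
opening: 0.69
finger_force: 0.0
time_s: 46.92
tool_pos: [0.6845, -0.1132, 0.285]
tcp_rot: [-0.544, -3.094, 0.0]
wrist_force: [-0.1, 0.0, -0.1]
opening: 0.691
finger_force: 0.0
z 41.110433738198616 rear med -177.2795349611115 tilt deg -0.27528487525050926
sides [[-172.0, 79.1, 130.4], [-168.0, 78.9, 130.3], [-164.0, 79.1, 130.4], [-160.0, 80.0, 130.5], [-156.0, 79.9, 130.5], [-152.0, 79.9, 130.5]]
tilts [3.37950141 0.58323707] mid 104.96952958886806
pocket rims [[-184.7, 70.7], [-150.8, 138.8]] rear rim x [-184.7141511  -175.53284686]
tcp [ 684.1 -112.8  284.5] 70.05 [-44.1 106.3]
plane slope deg [-0.0362454  -0.01533443] 41.0997852552829
knob
px 218.0 27.0 c 499.6 -158.8 mean [ 500.6 -158.1   75.2] wh 40.6 14.2 yaw 70.3
```

View pics/end.png

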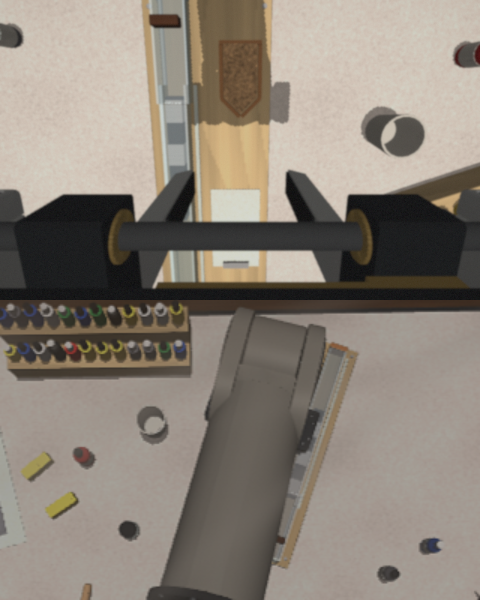

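The last picture shows the block flat in its pocket at (240,75) and the cover forward with its knob at (165,20). The sticks are in the tube and no black stick is left on the bench.

```bash
python3 -c "
from rig import bot
print(bot.finish_job())"
```

```text
the job is handed in; nothing more can be done
None
```

I handed the job in at about 47 s: all three sticks are in the tube past the mouth, the cover is fully forward over the empty tray, the block sits flat and square in its pocket, and nothing else on the bench was touched.

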